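# Third hand at the taping jig

### The arm

A 6-joint arm with a two-finger parallel gripper is mounted at the origin on the work surface; the furniture and walls round the work are solid. World frame = base frame: x ahead of the robot, y to its left, z up, the work surface at z = 0. Lengths are in m, angles in rad, forces in N, time in s.
With the tool pointing down it reaches from about 0.325 to 0.775 m from the base axis. Payload 5.5 kg.
Tool frame: the origin (TCP) lies at the very end of the fingers, on their centre line; the grasp point (between the pads) lies 19 mm behind it (robot.tcp_to_grasp is the distance from the TCP to the grasp point, in m); z points along the fingers, y is the direction in which the jaws open and shut (so a half turn about z gives the same grasp; the last joint's range is limited). The gripper opens to 88 mm and grips with 3 to 60 N. Pads are 20 mm wide; open, the fingers measure 115 mm over their backs; the gripper's body (75 mm by 178 mm) begins 61 mm behind the grasp point.
Start: joints at [-1.236, 0.091, 1.231, -0, 1.82, -0.057], TCP at [0.229, -0.555, 0.223] pointing down, gripper open.
Joint ranges: [-2.87, 2.87], [-0.86, 2.18], [0.17, 2.46], [-1.51, 4.65], [0.06, 2.69], [-2.65, 2.65]. Speed limits (rad/s): [2.57, 2.57, 3.01, 3.14, 3.14, 3.14].

### API

Orientations are given as a 3x3 rotation matrix whose columns are the frame's x, y, z axes.
In Python, from bench import robot gives the robot as it stands.
- The arm moves only by the tool step_arm, never from a script. Its argument "increments" is one flat list of numbers, 5 for each row, row after row: the shift along the tool's x, y, z in mm, then the turn about the tool's z in rad, then the finger opening in mm, from 0 to 87.8. In form: [x, y, z, spin, fingers, x, y, z, spin, fingers, ...]. A call has 1 to 10 rows; each row is the pose to reach, as a shift and turn from the pose commanded when the call began, along the tool's axes at that moment; what a row does not reach only later rows make up. A row lasts 1/10 s, in which the tool goes at most 50 mm and 8.59 degrees, less where a joint would pass 70% of its speed; a pose out of reach is approached as far as the arm can. A call with a gripper value outside its range is refused whole. The fingers move at their own pace and stop on an object; "force" is the grip in N (left out, the last holds). Time passes only in rows, so rows that repeat a pose let the fingers close. It gives the time, the measured TCP pose, the force and the opening at its end, in the units of the state.
- robot.get_state(): the state, without advancing time (a new reading comes with each control period).
- robot.camera(name): name is "scene" or "top" or "wrist"; returns (picture, depth): 420x560x3 uint8, blue, green, red; 420x560 float32, m along the optical axis (not along the pixel's ray), 0 where there is no reading.
- robot.camera_params(name): a dict with "fx", "fy", "cx", "cy" (pixels), "R" (3x3) and "t" (3): a world point X has camera coordinates R X + t. Camera axes: x right, y down, z forward; pixel columns grow to the right and rows downward; lengths in m; the calibration is good to about 2 mm. The wrist camera is an equidistant fisheye: a pixel r from the principal point sees the ray r / f radians off the axis. A picture is of the moment at which its call begins: read the wrist's pose just before it. camera_params takes no time and is no camera call; for the wrist camera it gives the pose at the moment of the call.
- robot.close_job(): hands the job in, once; it reports no verdict.
The state is a dict: "clock": time; "q": joint angles; "qvel": joint speeds; "joint_torque": joint torques, N m; "tool_pos": TCP position; "orientation": TCP orientation; "wrist_force": force on the tool from outside, world axes, zero at the start; "torque": the same for the moment, N m; "opening": opening from 0.0 (shut) to 1.0 (fully open).
Only numpy, scipy, OpenCV 4.12 (cv2) and the standard library are available. Lean on these libraries where they do the work, as an engineer would, in place of code of your own. Each camera call takes 0.05 s, during which the arm holds its last target. There are 200 camera calls.

### The job

Be the third hand for a colleague who will put tape over the free end of a small carton: pick up the carton that stands on its long narrow side, and without letting go set it down, still on that side, between the two low rails of the jig and short of the sprung stop plate. Then slide it end-on against the plate and press steadily until the pointer stands in the green field, never in the red, and hold it there for at least two seconds: finish while still gripping the carton and pressing, with the gripper clear of the jig. Leave the other things on the bench where they are.

Things in the scene. Friction and masses are not known exactly. Their poses are not given: they have to be found in the camera images.
- carton: the brown cardboard carton to be held, the only one standing on its long narrow side: 130 mm long, 45 mm thick, 66 mm high as it stands, about 0.06 to 0.14 kg; grip it across the 45 mm thickness, fingers from above. As this body is tipped on its side, its own y axis points nearly up (4 degrees off) and its origin lies 33 mm above the surface, on one broad face: use carton_mid for its place
- carton_mid (a point): centre of that carton, 33 mm above what it stands on; x along its 130 mm length, y across its 45 mm thickness, z up. The two ends of the carton are alike: either may meet the stop
- jig: taping jig, screwed to the bench: plywood bed 300 mm long (x), 120 mm wide, 12 mm thick; origin at the centre of its underside, x along the rails in the pressing direction, towards the stop, z up. A grey spring housing (80 mm wide, top 60 mm above the bench) fills x = 0.085 to 0.145; the steel stop plate stands before it, its face at x = 0.045
- rails (a point): midway between the two aluminium rails, on the bed. Rails: 10 mm thick, 12 mm high above the bed (tops 24 mm above the bench), inner faces 60 mm apart, running along the jig's x from -0.145 to 0.030. The fingers must stay above the rails while they hold the carton there; axes as the jig's
- scale (a point): middle of the green field of the scale on top of the spring housing; a black pointer bar on the stop plate moves over it along the jig's x: first pale (8 mm long), then green (10 mm), then red; axes as the jig's
- left_wall (a point): foot of the front edge of the tall brown side wall at the robot's left, on its inner face; it never moves. Both side walls are 0.93 m high and run from here 0.31 m away from the robot (x = 0.39 to 0.70); the right one's inner face is at y = -0.365. An arm that starts to the left of this wall must be drawn in towards its base before it swings across
- bed (a point): point on the top of the bed, midway between the rails, 85 mm in front of the slack stop plate (a good place for the carton's middle when it is set down); axes as the jig's
- stop_face (a point): centre of the pressing face of the stop plate (56 mm wide, from 13 to 68 mm above the bench); it moves with the plate; axes as the jig's, x points into the stop. When the carton's end touches it, the carton's middle is 65 mm before it
- stop_plate (a joint): travel of the sprung stop plate along the jig's x, in m: 0 slack, end stop at 0.026. The spring gives 0.6 N per mm. The pointer is in the green from 0.007 to 0.017 (4.2 to 10.2 N), in the red beyond; 0.012 (7 N) is the middle
- brown_tape: roll of plain brown tape, 113 mm across, 48 mm high, lying flat; origin at the centre of its underside; leave alone
- flat_carton: another small carton, lying flat, 120 x 62 x 58 mm high; origin at the centre of its underside; leave alone
- stapler: red and black desk stapler, 149 x 68 x 44 mm high; leave alone
- label_roll: white roll of labels, 97 mm across, 60 mm high, lying flat; leave alone
- masking_tape: thin cream roll of masking tape, 97 mm across, 25 mm high; leave alone
- blue_marker: white felt marker with a blue cap, 134 x 41 x 18 mm; leave alone
Not all that is in view belongs to the job. Leave any blue or orange look-alike of the carton alone.

How it is judged:
On the way, in this order (a step that is already met when the one before it is completed fails the run):
1. the carton is lifted clear of the bench in the fingers (height (world z) of carton_mid above 0.063 m and contact force between the fingers and carton above 1.5 N and contact force between carton and jig below 0.1 N), for 0.2 s.
2. the carton, still gripped, is set down between the rails with the stop plate slack (z of carton_mid in the frame of jig between 0.04 and 0.05 m and y of carton_mid in the frame of jig between -0.01 and 0.01 m and angle between the x axis of carton_mid and the x axis of jig, either way round below 0.12 rad and angle between carton_mid's own z axis and vertical below 0.08 rad and contact force between the fingers and carton above 1.5 N and value of joint stop_plate below 0.004 m and x of carton_mid in the frame of jig above -0.13 m and contact force between carton and jig above 0.05 N), for 0.2 s.
3. the carton is pressed against the plate with the pointer in the green for 2 s (z of carton_mid in the frame of jig between 0.04 and 0.05 m and y of carton_mid in the frame of jig between -0.01 and 0.01 m and angle between the x axis of carton_mid and the x axis of jig, either way round below 0.12 rad and angle between carton_mid's own z axis and vertical below 0.08 rad and contact force between the fingers and carton above 1.5 N and value of joint stop_plate between 0.007 and 0.017 m and x of carton_mid in the frame of stop_face between -0.069 and -0.06 m and contact force between each of the arm, the fingers and jig below 0.5 N), for 2 s.
At the end, for the whole second after the job is handed in: Carton on its long side on the bed between the rails (5 mm in height, 10 mm off the middle, 0.12 rad in yaw, 0.08 rad tilt), end on the stop plate (5 mm), plate pushed back 7 to 17 mm and carton still; fingers still gripping it, robot not touching the jig, bystanders moved under 3 cm (all of step 3 and linear speed of carton below 0.01 m/s); the arm keeps its last pose, push and grip.
It fails at once if the pointer goes well into the red (plate pushed back more than 22 mm) (value of joint stop_plate above 0.022 m).
It fails at once if a bystander is moved by more than 3 cm (distance of any of brown_tape, flat_carton, stapler, label_roll, masking_tape, blue_marker from where it was at the start of the episode above 0.03 m).
It also fails if it takes over 51 s, if anything falls off the work surface, if the arm or the gripper's body presses on something with over 40 N, if the wrist force passes 120 N, or if a joint passes its speed limit or range.

## Working session

There is one attempt and no reset: what is moved stays moved. The work goes in short steps, Python scripts to look and compute and a tool call to move; the robot and the scene stay as the last step left them, time stands still between calls to the robot, and variables do not carry over. Pictures are saved under pics/ and viewed, about 8 in all and at most 12, crops included, and the job is handed in when it is done.

Besides the shell and the picture viewer there is one more tool, called after "Request:" by a JSON object that holds its "name" and its "arguments", one argument or row to a line. step_arm: Moves the arm, as the interface text tells. Its arguments: {"type":"object","properties":{"increments":{"type":"array"},"force":{"type":"number"}},"required":["increments"]}

```bash
mkdir -p pics; ls
cat > h.py <<'E'
import numpy as np,cv2
from bench import robot
def grab(n,tag):
    P=robot.camera_params(n); im,d=robot.camera(n)
    cv2.imwrite(f'pics/{tag}.png',im); np.savez(f'pics/{tag}.npz',im=im,d=d,**{k:np.array(v) for k,v in P.items()})
    return im,d,P
def world(tag,uvs,z=None):
    "pinhole pixels -> world, by depth or plane z"
    D=np.load(f'pics/{tag}.npz'); R,t=D['R'],D['t']; o=[]
    for u,v in uvs:
        r=np.array([(u-D['cx'])/D['fx'],(v-D['cy'])/D['fy'],1.])
        c=-R.T@t; w=R.T@r
        s=D['d'][int(round(v)),int(round(u))] if z is None else (z-c[2])/w[2]
        o.append(c+s*w)
    return np.array(o)
E
python3 - <<'E'
from h import *
a=grab('scene','s0')[0];b=grab('top','t0')
cv2.imwrite('pics/t0b.png',cv2.resize(b[0],(800,600),interpolation=cv2.INTER_CUBIC))
print(b[2]); s=robot.get_state(); print(s)
E
```

```text
pics
{'fx': 477.15090645443917, 'fy': 477.15090645443917, 'cx': 281.673976017602, 'cy': 203.36550978542053, 'R': array([[ 0.01108502, -0.99985276,  0.01309882],
       [-0.99191807, -0.01265099, -0.12624774],
       [ 0.12639487, -0.0115935 , -0.99191226]]), 't': array([0.0708275 , 0.43156847, 1.37275933])}
{'clock': 0.1, 'q': array([-1.23571233e+00,  9.17595494e-02,  1.23172514e+00,  9.87381323e-06,
        1.81979351e+00, -5.66844312e-02]), 'qvel': array([ 1.15335430e-03, -1.44599604e-03, -9.54668151e-04, -6.76079024e-05,
       -8.54528042e-04,  8.69292664e-04]), 'joint_torque': array([ 3.66072592e-03, -4.47856772e+01, -4.07571065e+01,  7.01106177e-02,
        2.84061074e-02, -1.14743589e-04]), 'tool_pos': array([ 0.22902036, -0.55429634,  0.2216571 ]), 'orientation': array([[ 9.24234381e-01,  3.81825237e-01, -5.45249044e-04],
       [ 3.81825612e-01, -9.24233011e-01,  1.59493831e-03],
       [ 1.05050534e-04, -1.68228687e-03, -9.99998579e-01]]), 'wrist_force': array([-0.89143179, -0.32858824,  0.26745764]), 'torque': array([ 0.00554003,  0.0510957 , -0.00748711]), 'opening': 0.9967588040545561}
```

View pics/t0b.png

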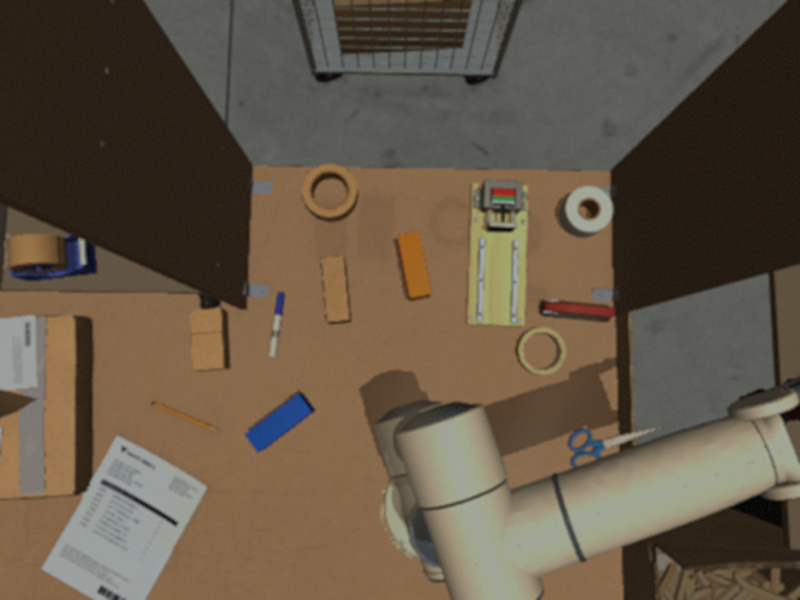

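View pics/s0.png

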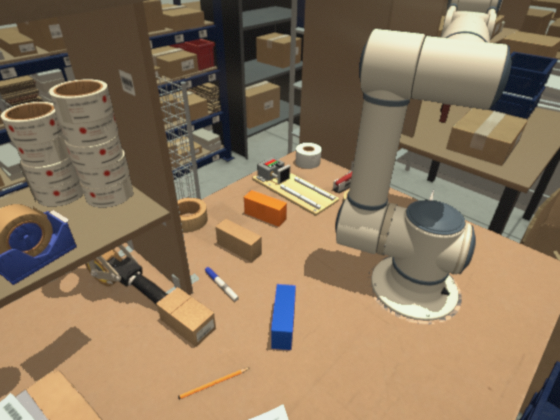

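The top view shows the carton, standing, at (335,289) and the flat carton at (208,340). The jig is at about (497,255) with its stop at the far end. I'll measure both from the depth image.

Run:
```python
from h import *
D=np.load('pics/t0.npz');R,t=D['R'],D['t']
v,u=np.mgrid[:420,:560]; d=D['d']
W=(np.stack([(u-D['cx'])/D['fx']*d,(v-D['cy'])/D['fy']*d,d],-1)-t)@R
np.save('pics/W.npy',W)
def rect(box,lo,hi):
    u0,v0,u1,v1=[int(x*.7) for x in box]
    P=W[v0:v1,u0:u1].reshape(-1,3); P=P[(P[:,2]>lo)&(P[:,2]<hi)]
    r=cv2.minAreaRect(P[:,:2].astype(np.float32)); print(len(P),np.round(P.mean(0),4),np.median(P[:,2]).round(4),[np.round(x,4) for x in r])
    return P
rect((310,245,360,335),.05,.08)
rect((180,300,235,380),.045,.08)
rect((460,175,535,330),.006,.018)
rect((460,175,535,330),.0195,.03)
rect((460,175,535,330),.05,.075)
rect((390,225,440,305),.03,.08)
print(np.round(world('t0',[(250*.7,306*.7)],None),3))
im=D['im'];c=cv2.resize(im[115:235,315:385],None,fx=5,fy=5,interpolation=cv2.INTER_CUBIC)
c2=cv2.resize(im[165:235,205:275],None,fx=6,fy=6,interpolation=cv2.INTER_CUBIC)
o=np.zeros((600,780,3),np.uint8);o[:600,:350]=c;o[:420,360:780]=c2;cv2.imwrite('pics/crop.png',o)
```

```text
736 [0.4275 0.2113 0.0661] 0.0663 [array([0.4286, 0.2119]), array([0.1302, 0.0457]), np.float64(6.536)]
987 [0.326  0.4632 0.058 ] 0.0583 [array([0.3319, 0.4631]), array([0.0844, 0.1416]), np.float64(82.8573)]
2648 [ 0.4884 -0.1193  0.0124] 0.0125 [array([ 0.5227, -0.1219]), array([0.3274, 0.155 ]), np.float64(0.0542)]
465 [ 0.4793 -0.1189  0.0237] 0.0233 [array([ 0.5108, -0.1164]), array([0.1052, 0.2913]), np.float64(85.1626)]
684 [ 0.6164 -0.1246  0.0613] 0.061 [array([ 0.608 , -0.1253]), array([0.0805, 0.1011]), np.float64(88.4573)]
747 [0.4774 0.0551 0.0652] 0.066 [array([0.4799, 0.0551]), array([0.1312, 0.0456]), np.float64(11.5337)]
[[0.397 0.392 0.002]]
```

View pics/crop.png

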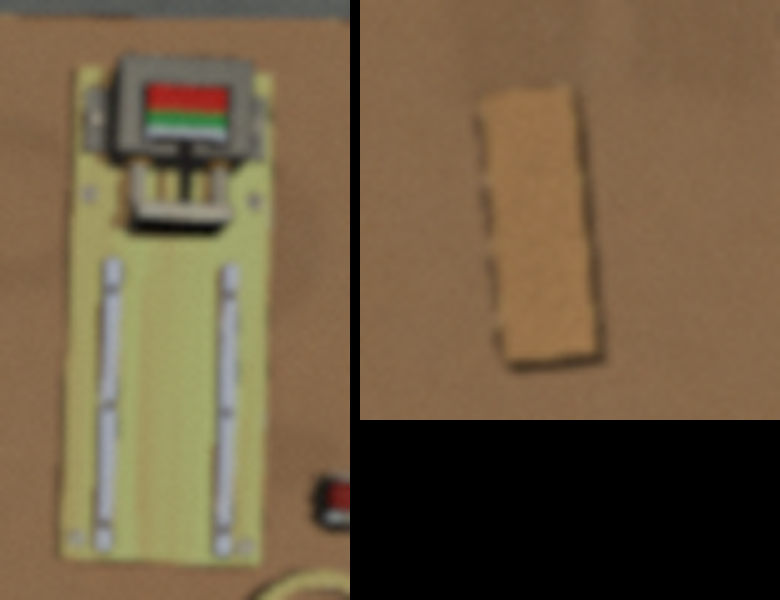

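The crop shows the left rail from (113,262) to (104,548) and the right rail from (231,265) to (223,552), with the plate's front edge at about y=222. Converting these gives the jig pose.

Run:
```python
from h import *
px=lambda L:[(315+x/5-.4,115+y/5-.4) for x,y in L]
r=world('t0',px([(113,258),(104,550),(231,262),(223,555)]),.024);print(r.round(4))
ax=(r[0]-r[1]+r[2]-r[3]);yaw=np.arctan2(ax[1],ax[0]);print('yaw',yaw)
m=r.mean(0);e=np.array([np.cos(yaw),np.sin(yaw)]);j=m[:2]+.0575*e;print('jig',j,'bed',j-.04*e)
b=world('t0',px([(78,66),(63,560),(272,72),(262,565)]),.012);print('bedcorners',b.round(4),b.mean(0))
W=np.load('pics/W.npy')
for n,(u0,v0,u1,v1),lo,hi in (('carton',(217,171,252,235),.058,.075),('housing',(322,122,375,146),.054,.066)):
    P=W[v0:v1,u0:u1].reshape(-1,3);P=P[(P[:,2]>lo)&(P[:,2]<hi)][:,:2].astype(np.float32)
    w,V=np.linalg.eigh(np.cov(P.T));l=V[:,1]*np.sign(V[0,1]);q=P-P.mean(0)
    print(n,P.mean(0),np.arctan2(l[1],l[0]),np.ptp(q@l),cv2.minAreaRect(P))
```

```text
[[ 0.5446 -0.0879  0.024 ]
 [ 0.3704 -0.082   0.024 ]
 [ 0.5431 -0.1582  0.024 ]
 [ 0.3683 -0.1518  0.024 ]]
yaw -0.03533143693187181
jig [ 0.51406697 -0.12204111] bed [ 0.47409193 -0.12062815]
bedcorners [[ 0.6653 -0.0687  0.012 ]
 [ 0.3652 -0.0593  0.012 ]
 [ 0.6633 -0.1865  0.012 ]
 [ 0.3637 -0.177   0.012 ]] [ 0.51435257 -0.1228518   0.012     ]
carton [0.42761004 0.21150526] 0.11461074251304255 0.1302195119334269 ((0.4286160171031952, 0.21187710762023926), (0.13021673262119293, 0.04573216289281845), 6.536009788513184)
housing [ 0.62861425 -0.1245086 ] -1.5636742631468485 0.08066241046852489 ((0.6288411021232605, -0.12589474022388458), (0.08050425350666046, 0.059313978999853134), 88.32391357421875)
```

```bash
cat >> h.py <<'E'
def inc(pts,yaw=None):
    "world waypoints -> tool increments (mm) from now; spin to reach tool-x yaw"
    s=robot.get_state();O=s['orientation'];p=s['tool_pos']
    y0=np.arctan2(O[1,0],O[0,0])
    print('pos',p.round(4),'yaw',y0.round(4),'t',s['clock'],'F',s['wrist_force'].round(2),'open',s['opening'])
    for q in pts: print((O.T@(np.array(q)-p)*1000).round(1))
    if yaw is not None: print('spin',y0-yaw)
E
python3 - <<'E'
from h import *
a=lambda r,deg,z:(r*np.cos(np.radians(deg)),r*np.sin(np.radians(deg)),z)
inc([a(.37,-67.6,.22)]+[a(.37,x,.22) for x in range(-60,21,10)]+[(.428,.2117,.20)],.114)
E
```

```text
pos [ 0.229  -0.5543  0.2217] yaw 0.3918 t 0.1 F [-0.89 -0.33  0.27] open 0.9967588040545561
[  -0.3 -229.7    2. ]
[  48.6 -233.     2.1]
[ 111.6 -247.     2.1]
[ 171.1 -271.7    2.1]
[ 225.5 -306.4    2.2]
[ 273.  -350.     2.3]
[ 312.2 -401.2    2.4]
[ 341.9 -458.5    2.5]
[ 361.3 -520.     2.6]
[ 369.6 -583.9    2.7]
[ 476.4 -631.9   22.8]
spin 0.27777076392434696
```

Request:
{"name": "step_arm", "arguments": {
  "increments": [0,-50,0,0,87,0,-100,0,0,87,0,-150,0,0,87,0,-200,0,0,87,0,-230,0,0,87,0,-230,0,0,87]
}}

```text
clock: 0.7
tool_pos: [0.1406, -0.34, 0.2235]
orientation: [[0.924, 0.382, 0.001], [0.382, -0.924, -0.003], [-0.0, 0.003, -1.0]]
wrist_force: [0.5, -0.6, 0.9]
opening: 0.99
```

Request:
{"name": "step_arm", "arguments": {
  "increments": [25,-2,0,0,87,49,-3,0,0,87,80,-9,0,0,87,112,-17,0,0,87,142,-29,0,0,87,171,-42,0,0,87,198,-58,0,0,87,225,-77,0,0,87,250,-98,0,0,87,273,-120,0,0,87]
}}

```text
clock: 1.7
tool_pos: [0.349, -0.1258, 0.222]
orientation: [[0.924, 0.382, -0.001], [0.382, -0.924, 0.0], [-0.001, -0.001, -1.0]]
wrist_force: [-0.2, 0.8, -0.4]
opening: 0.991
```

Run:
```python
from h import *
a=lambda r,deg,z:(r*np.cos(np.radians(deg)),r*np.sin(np.radians(deg)),z)
inc([a(.37,x,.22) for x in range(-10,21,10)]+[(.428,.2117,.20)],.114)
```

```text
pos [ 0.349  -0.1258  0.222 ] yaw 0.3918 t 1.7 F [-0.19  0.83 -0.38] open 0.9906616533063928
[ 37.7 -51.1   2. ]
[  67.4 -108.3    2.1]
[  86.8 -169.8    2.1]
[  95.1 -233.8    2.1]
[ 201.9 -281.8   22.1]
spin 0.27781258887186444
```

Request:
{"name": "step_arm", "arguments": {
  "increments": [20,-25,0,0.05,87,40,-55,0,0.1,87,60,-95,0,0.15,87,80,-135,0,0.2,87,100,-175,0,0.25,87,130,-210,0,0.278,87,160,-245,10,0.278,87,190,-270,20,0.278,87,202,-282,22,0.278,87,202,-282,22,0.278,87]
}}

```text
clock: 2.7
tool_pos: [0.4272, 0.2129, 0.1983]
orientation: [[0.993, 0.116, -0.004], [0.116, -0.993, -0.001], [-0.004, 0.001, -1.0]]
wrist_force: [1.0, -0.5, -0.2]
opening: 0.991
```

Run:
```python
from h import *
inc([(.428,.2117,.075),(.428,.2117,.026)],.114)
im,d,P=grab('wrist','w0'); print({k:np.round(v,3) for k,v in P.items()})
```

```text
pos [0.4272 0.2129 0.1983] yaw 0.1167 t 2.7 F [ 0.95 -0.52 -0.2 ] open 0.990554174174144
[  1.2   1.2 123.2]
[  1.3   1.1 172.2]
spin 0.002702932405552652
{'fx': np.float64(325.192), 'fy': np.float64(325.192), 'cx': np.float64(279.317), 'cy': np.float64(208.752), 'R': array([[ 0.116, -0.993,  0.002],
       [-0.962, -0.112,  0.249],
       [-0.247, -0.031, -0.968]]), 't': array([0.162, 0.409, 0.477])}
```

View pics/w0.png

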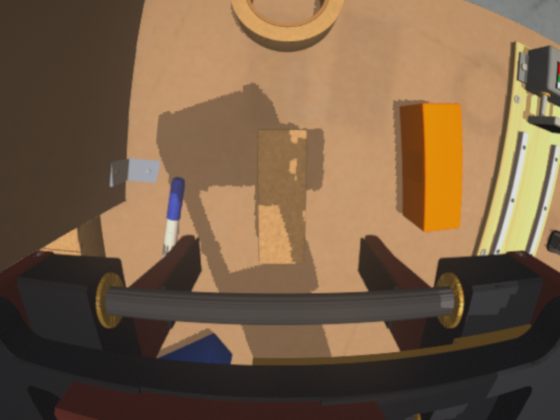

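The wrist picture shows the carton at (258–307, 129–263). It is centred between the fingers and parallel to them, so I descend and grip.

Request:
{"name": "step_arm", "arguments": {
  "increments": [1,1,40,0,87,1,1,80,0,87,1,1,110,0,87,1,1,135,0,87,1,1,155,0,87,1,1,168,0,87,1,1,171,0,87,1,1,171,0,87]
}}

```text
clock: 3.55
tool_pos: [0.4282, 0.2097, 0.03]
orientation: [[0.994, 0.113, 0.0], [0.113, -0.994, 0.0], [0.0, 0.0, -1.0]]
wrist_force: [-0.4, -0.4, -0.1]
opening: 0.988
```

Request:
{"name": "step_arm", "arguments": {
  "increments": [0,0,0,0,30,0,0,0,0,30,0,0,0,0,30,0,0,0,0,30,0,0,0,0,30,0,0,0,0,30,0,0,0,0,30,0,0,0,0,30],
  "force": 25
}}

```text
clock: 4.35
tool_pos: [0.4279, 0.2102, 0.0298]
orientation: [[0.994, 0.114, 0.0], [0.114, -0.994, 0.0], [0.0, -0.0, -1.0]]
wrist_force: [-0.4, 0.8, 1.9]
opening: 0.508
```

Run:
```python
from h import *
inc([(.428,.2117,.026)],.114)
```

```text
pos [0.4279 0.2102 0.0298] yaw 0.1139 t 4.35 F [-0.45  0.79  1.95] open 0.5076314353541213
[ 0.3 -1.5  3.8]
spin -0.00010598146886800497
```

Request:
{"name": "step_arm", "arguments": {
  "increments": [0,0,-20,0,30,0,0,-45,0,30,0,0,-75,0,30,0,0,-105,0,30,0,0,-120,0,30,0,0,-120,0,30,0,0,-120,0,30]
}}

```text
clock: 5.05
tool_pos: [0.4276, 0.2099, 0.1483]
orientation: [[0.994, 0.114, -0.001], [0.114, -0.994, -0.001], [-0.001, 0.0, -1.0]]
wrist_force: [-0.5, -0.4, -1.8]
opening: 0.513
```

Run:
```python
from h import *
inc([(.472,-.1212,.15)],-.033)
```

```text
pos [0.4276 0.2099 0.1483] yaw 0.1138 t 5.05 F [-0.53 -0.39 -1.84] open 0.513405151651472
[  6.5 334.   -1.6]
spin 0.14680012246267793
```

Request:
{"name": "step_arm", "arguments": {
  "increments": [0,25,0,0.02,30,0,60,0,0.04,30,0,100,0,0.06,30,0,140,0,0.08,30,0,180,0,0.1,30,2,220,0,0.12,30,4,260,0,0.14,30,6,300,0,0.147,30,6,325,0,0.147,30,6,334,0,0.147,30]
}}

```text
clock: 6.05
tool_pos: [0.4707, -0.1231, 0.1469]
orientation: [[0.999, -0.036, -0.004], [-0.036, -0.999, 0.001], [-0.004, -0.001, -1.0]]
wrist_force: [0.2, -0.1, -2.0]
opening: 0.51
```

Request:
{"name": "step_arm", "arguments": {
  "increments": [0,0,20,0,30,0,0,40,0,30,0,0,40,0,30]
}}

```text
clock: 6.35
tool_pos: [0.4695, -0.1197, 0.105]
orientation: [[0.999, -0.033, -0.008], [-0.033, -0.999, 0.003], [-0.008, -0.003, -1.0]]
wrist_force: [-0.7, 0.8, -1.7]
opening: 0.511
```

Run:
```python
from h import *
inc([(.472,-.1212,.042)],-.033)
grab('wrist','w1')
b,_,_=grab('top','t1')
c=cv2.resize(b[115:260,305:400],None,fx=4,fy=4,interpolation=cv2.INTER_CUBIC)
w=cv2.imread('pics/w1.png')[:,80:480]
o=np.zeros((580,790,3),np.uint8);o[:,:380]=c;o[:420,390:790]=w;cv2.imwrite('pics/c1.png',o)
```

```text
pos [ 0.4695 -0.1197  0.105 ] yaw -0.0327 t 6.35 F [-0.73  0.83 -1.71] open 0.5113138013278329
[ 3.   1.6 62.9]
spin 0.0002659934204690059
```

View pics/c1.png

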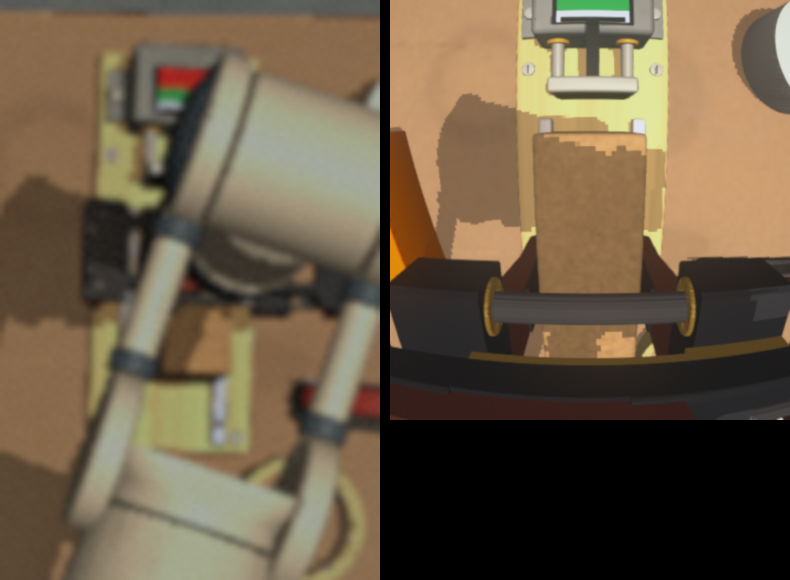

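The wrist view shows the carton (columns 539–645) centred on the plate (548–638) and on the rail ends. I'll lower it.

Request:
{"name": "step_arm", "arguments": {
  "increments": [2,1,15,0,30,2,1,30,0,30,2,1,42,0,30,2,1,52,0,30,2,1,56,0,30,2,1,58,0,30,2,1,58,0,30,2,1,58,0,30]
}}

```text
clock: 7.25
tool_pos: [0.4741, -0.1223, 0.0523]
orientation: [[0.999, -0.033, 0.001], [-0.033, -0.999, -0.0], [0.001, 0.0, -1.0]]
wrist_force: [-0.3, -1.2, -1.3]
opening: 0.511
```

Run:
```python
from h import *
inc([(.472,-.1212,.0418)],-.033)
grab('wrist','w2')
cv2.imwrite('pics/c2.png',cv2.resize(cv2.imread('pics/w2.png')[0:300,130:430],None,fx=2,fy=2,interpolation=cv2.INTER_CUBIC))
```

```text
pos [ 0.4741 -0.1223  0.0523] yaw -0.0332 t 7.25 F [-0.35 -1.2  -1.26] open 0.5107605889758166
[-2.2 -1.1 10.5]
spin -0.00024405216304194954
```

View pics/c2.png

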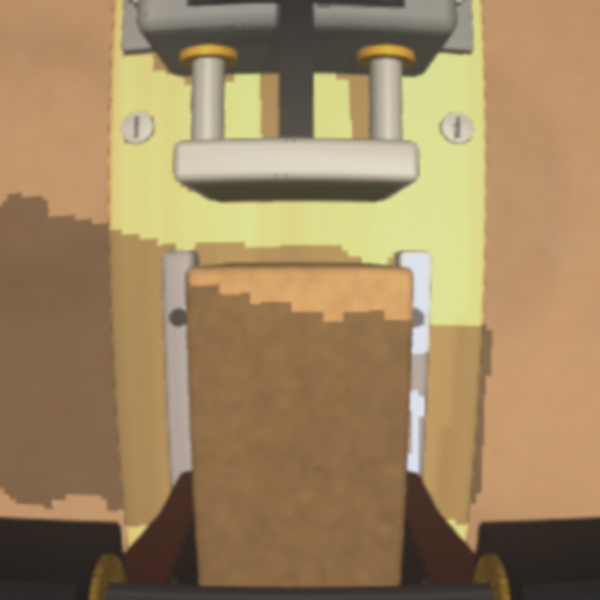

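The carton sits within about 1 mm of the middle and above the bed. I'll lower gently to contact.

Request:
{"name": "step_arm", "arguments": {
  "increments": [0,-0.8,4,0,30,0,-0.8,8,0,30,0,-0.8,9.5,0,30,0,-0.8,10.5,0,30,0,-0.8,11,0,30,0,-0.8,11,0,30,0,-0.8,11,0,30,0,-0.8,11,0,30]
}}

```text
clock: 8.1
tool_pos: [0.4738, -0.1214, 0.0418]
orientation: [[0.999, -0.033, 0.0], [-0.033, -0.999, -0.0], [0.0, 0.0, -1.0]]
wrist_force: [-3.8, 0.8, 5.9]
opening: 0.51
```

Request:
{"name": "step_arm", "arguments": {
  "increments": [0,0,-0.3,0,30,0,0,-0.3,0,30,0,0,-0.3,0,30,0,0,-0.3,0,30,0,0,-0.3,0,30]
}}

```text
clock: 8.6
tool_pos: [0.4739, -0.1214, 0.0418]
orientation: [[0.999, -0.033, 0.0], [-0.033, -0.999, -0.0], [0.0, 0.0, -1.0]]
wrist_force: [-3.5, 1.7, 6.0]
opening: 0.511
```

Run:
```python
from h import *
inc([(.47,-.1212,.0418)],-.033)
print(robot.get_state()['torque'])
```

```text
pos [ 0.4739 -0.1214  0.0418] yaw -0.0332 t 8.6 F [-3.54  1.68  6.05] open 0.5108210385824563
[-3.9 -0.  -0. ]
spin -0.00015745346837769264
[ 0.28236284  0.59163585 -0.03062697]
```

Request:
{"name": "step_arm", "arguments": {
  "increments": [3,0,-0.5,0,30,6,0,-0.5,0,30,9,0,-0.5,0,30,12,0,-0.5,0,30,15,0,-0.5,0,30,15,0,-0.5,0,30,15,0,-0.5,0,30]
}}

```text
clock: 9.3
tool_pos: [0.4895, -0.122, 0.0418]
orientation: [[0.999, -0.033, 0.001], [-0.033, -0.999, -0.0], [0.001, 0.0, -1.0]]
wrist_force: [1.1, -0.6, 4.1]
opening: 0.51
```

Run:
```python
from h import *
inc([(.47,-.1212,.0418)],-.033)
grab('wrist','w3')
cv2.imwrite('pics/c3.png',cv2.resize(cv2.imread('pics/w3.png')[0:300,130:430],None,fx=2,fy=2,interpolation=cv2.INTER_CUBIC))
```

```text
pos [ 0.4895 -0.122   0.0418] yaw -0.0331 t 9.3 F [ 1.12 -0.61  4.08] open 0.5101826187662304
[-19.5  -0.2  -0.1]
spin -0.00013004553999743096
```

View pics/c3.png

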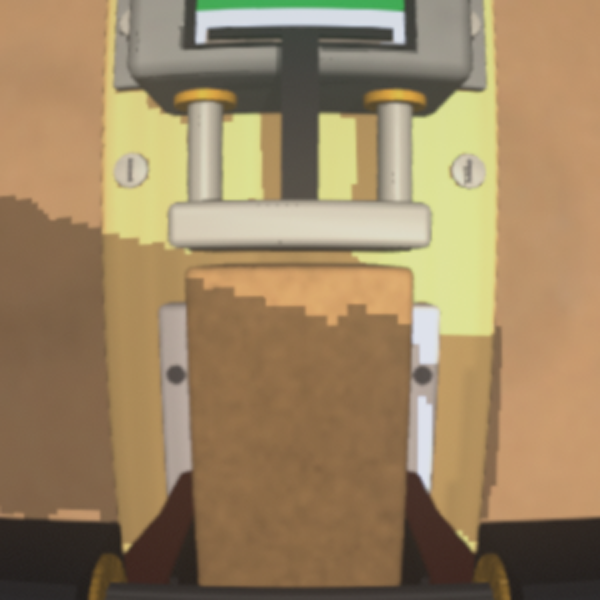

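The plate is about 4 mm ahead, centred, with the pointer bar at the bottom of the pale field. I'll press on slowly.

Request:
{"name": "step_arm", "arguments": {
  "increments": [1.5,0,0,0,30,3,0,0,0,30,4.5,0,0,0,30,6,0,0,0,30,7.5,0,0,0,30,9,0,0,0,30,10.5,0,0,0,30,12,0,0,0,30,12,0,0,0,30,12,0,0,0,30]
}}

```text
clock: 10.35
tool_pos: [0.4999, -0.1223, 0.0418]
orientation: [[0.999, -0.033, -0.002], [-0.033, -0.999, -0.0], [-0.002, 0.0, -1.0]]
wrist_force: [-7.3, 0.9, 8.3]
opening: 0.51
```

Run:
```python
from h import *
inc([(.47,-.1212,.0418)],-.033)
grab('wrist','w4')
cv2.imwrite('pics/c4.png',cv2.resize(cv2.imread('pics/w4.png')[0:300,130:430],None,fx=2,fy=2,interpolation=cv2.INTER_CUBIC))
```

```text
pos [ 0.4999 -0.1223  0.0418] yaw -0.0335 t 10.35 F [-7.34  0.87  8.26] open 0.5103409624565404
[-29.9  -0.1   0.1]
spin -0.0004867077269950851
```

View pics/c4.png

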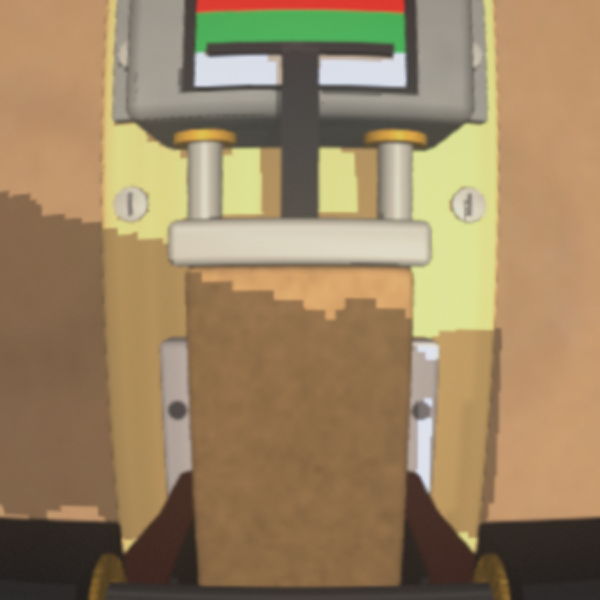

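The bar is at the start of green (y≈49; green spans 12–53, about 4 px/mm). About 4 mm more reaches the middle.

Request:
{"name": "step_arm", "arguments": {
  "increments": [1,0,-0.2,0,30,2,0,-0.2,0,30,3,0,-0.2,0,30,3.7,0,-0.2,0,30,3.7,0,-0.2,0,30,3.7,0,-0.2,0,30]
}}

```text
clock: 11.0
tool_pos: [0.5029, -0.1224, 0.0418]
orientation: [[0.999, -0.034, -0.004], [-0.034, -0.999, 0.0], [-0.004, -0.0, -1.0]]
wrist_force: [-8.4, 0.8, 8.6]
opening: 0.508
```

Run:
```python
from h import *
inc([(.47,-.1212,.0418)],-.033)
grab('wrist','w5')
cv2.imwrite('pics/c5.png',cv2.resize(cv2.imread('pics/w5.png')[0:300,130:430],None,fx=2,fy=2,interpolation=cv2.INTER_CUBIC))
```

```text
pos [ 0.5029 -0.1224  0.0418] yaw -0.0336 t 11.0 F [-8.44  0.8   8.59] open 0.5078356641184638
[-33.   -0.1   0.1]
spin -0.0005830080078092353
```

View pics/c5.png

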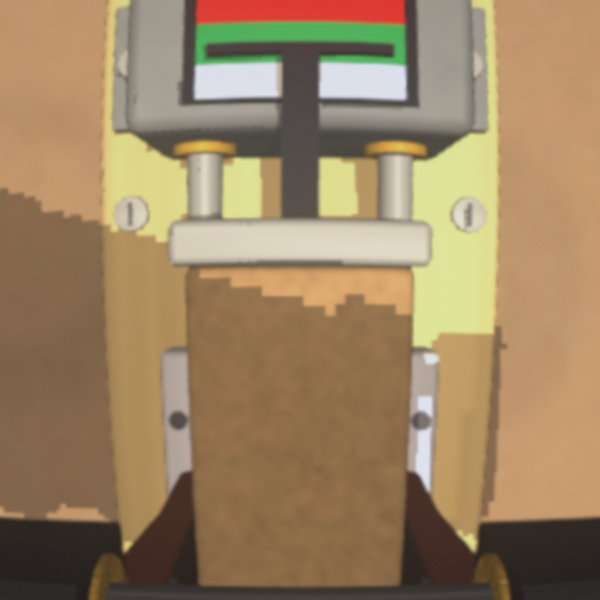

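The bar is at y=50 and mid-green is about 43, so I'll push 1.5 mm more and hold.

Request:
{"name": "step_arm", "arguments": {
  "increments": [0.8,0,-0.1,0,30,1.5,0,-0.1,0,30,1.5,0,-0.1,0,30,1.5,0,-0.1,0,30,1.5,0,-0.1,0,30,1.5,0,-0.1,0,30,1.5,0,-0.1,0,30,1.5,0,-0.1,0,30,1.5,0,-0.1,0,30,1.5,0,-0.1,0,30]
}}

```text
clock: 12.05
tool_pos: [0.5042, -0.1224, 0.0418]
orientation: [[0.999, -0.034, -0.004], [-0.034, -0.999, 0.0], [-0.004, -0.0, -1.0]]
wrist_force: [-10.8, 0.7, 8.6]
opening: 0.513
```

Request:
{"name": "step_arm", "arguments": {
  "increments": [0,0,0,0,30,0,0,0,0,30,0,0,0,0,30,0,0,0,0,30,0,0,0,0,30,0,0,0,0,30,0,0,0,0,30,0,0,0,0,30,0,0,0,0,30,0,0,0,0,30]
}}

```text
clock: 13.05
tool_pos: [0.5042, -0.1224, 0.0418]
orientation: [[0.999, -0.034, -0.004], [-0.034, -0.999, 0.0], [-0.004, -0.0, -1.0]]
wrist_force: [-10.7, 0.5, 9.3]
opening: 0.513
```

Request:
{"name": "step_arm", "arguments": {
  "increments": [0,0,0,0,30,0,0,0,0,30,0,0,0,0,30,0,0,0,0,30,0,0,0,0,30,0,0,0,0,30,0,0,0,0,30,0,0,0,0,30,0,0,0,0,30,0,0,0,0,30]
}}

```text
clock: 14.05
tool_pos: [0.5042, -0.1224, 0.0418]
orientation: [[0.999, -0.034, -0.004], [-0.034, -0.999, 0.0], [-0.004, -0.0, -1.0]]
wrist_force: [-9.9, 0.3, 8.7]
opening: 0.513
```

Run:
```python
from h import *
inc([(.47,-.1212,.0418)],-.033)
grab('wrist','w6')
a=cv2.resize(cv2.imread('pics/w6.png')[0:300,130:430],None,fx=1.3,fy=1.3)
s,_,_=grab('scene','s6')
c=cv2.resize(s[130:230,240:370],(390,300),interpolation=cv2.INTER_CUBIC)
o=np.zeros((400,790,3),np.uint8);o[:390,:390]=a;o[:300,400:790]=c;cv2.imwrite('pics/c6.png',o)
```

```text
pos [ 0.5042 -0.1224  0.0418] yaw -0.0336 t 14.05 F [-9.88  0.26  8.73] open 0.5127415302542474
[-34.3  -0.1   0.1]
spin -0.0006254969312920813
```

View pics/c6.png

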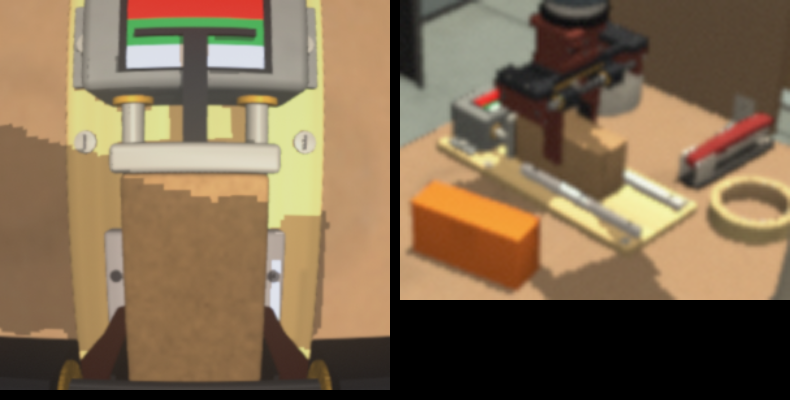

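The bar is mid-green (y=33 in 18–45) and the carton is flush on the plate. The fingers are above the rails and the pose has been steady for over 2.5 s, so I hand it in.

```bash
python3 -c "
from bench import robot
print(robot.close_job())"
```

```text
the job is handed in; nothing more can be done
None
```

The carton is in the jig, gripped and pressing on the stop plate with the pointer near the middle of the green. I handed the job in at about 14 s; no verdict is reported.

I drew the arm in past the right wall and gripped the standing carton at 25 N. After lifting it, I set it down centred between the rails about 20 mm short of the plate. I then slid it on and pressed it in small steps.

**Last checks:**
- **Pointer:** mid-green in the last picture and never seen in the red. The pose and force were steady for more than 2.5 s before I handed in.
- **Push:** the wrist sensor read about 10 N, more than the roughly 7 N expected at mid-green. I put the difference down to friction on the bed and sensor noise. The pointer picture was my main check.
- **Seating:** in the pictures the carton looked flush on the plate and within about 1 mm of centre. It also carried about 9 N of downward load on the bed.
- **Clearance:** the fingertips are at 42 mm, above the 24 mm rails.
- **Bystanders:** I took no end-of-run measurement of their positions. I saw no contact with any of them.

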